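# Walk a stuck insert out of its nest with light mallet taps

### The job

The aluminium insert sits stuck in the grey nest: take the small mallet and walk the insert forward, away from the round stop post, with light taps or presses of the mallet head on its left and right tabs in turn, until its front face is flush with the front ends of the two guide cheeks. Go gently: when one side has run up and binds, stop and change to the other side; touch the insert with the mallet only, and leave the other things where they are. When it is flush, stand the mallet back upright, on its head, on its black rest pad.

Things in the scene. Friction and masses are not known exactly. Their poses are not given: they have to be found in the camera images.
- nest: Grey steel nest fixed to the bench, yaw varies. Origin on the bench on its centre line; x points forward, the way the insert must slide, y left, z up. Base plate 170 mm wide (y), 10 mm thick, x=-35 to +60 mm, with a 44 mm wide, 10 mm thick tongue behind it to x=-110. Two guide cheeks, inner faces at y=+-55.7, 18 mm thick, x=-18 to +30, tops at z=28.
- cheek_front (a point): Point on the base plate (z=10) midway between the front ends of the two cheeks (nest x=+30, y=0). The insert has only 0.7 mm play at each cheek: one side can run ahead only some 3 to 9 mm before the insert cocks and binds; then the force climbs at once and only a push on the other tab helps. More than 22 N from mallet to insert counts as rough.
- stop_post (a point): Top of the round stop post, 30 mm diameter, at nest x=-67, y=0, z=42 mm; it stands on the tongue and bars the way to the middle of the insert's rear face.
- plunger_left_foot (a point): Foot of the left sprung brass plunger (nest x=6, y=+44, z=26) that presses on the insert's left half, hung under an arm of the left cheek (x=-4 to 16, y=35 to 75, top z=45, screw head to 51). It grips its own side: that side slides under about 5 to 15 N pushed on its tab while the other side stays; both sides together take twice as much.
- plunger_right_foot (a point): The same on the right: nest x=6, y=-44, z=26 mm.
- insert: Aluminium block 60 mm long (x), 110 wide (y), 16 high with a low round boss on top. Origin: centre of its underside, on the base plate 10 mm above the bench; axes as the nest's within its play. It starts with its origin at nest x=-18 to -12 mm, slightly cocked either way; flush with the cheeks' front ends when its origin is at nest x=0.
- left_tab (a point): Centre of the rear face (facing -x) of the insert's left upright tab, at x=-30, y=+44, z=18 mm of the insert. Tab 22 mm wide (y), 8 mm thick; flat rear face from the underside up to z=34.
- right_tab (a point): The same for the right tab, at x=-30, y=-44, z=18 mm of the insert.
- mallet: Small mallet standing on its head, handle up. Origin: centre of its underside, under the handle. Head: black cylinder 28 mm diameter and 60 mm long along x, axis 14 mm above the origin, flat rubber faces at x=+-30 mm (both alike). Handle: pale wood, rising from the middle of the head to z=96, 20 mm along x by 16 mm along y, rounded edges. 200 g.
- rest_pad: Black rubber pad 110 (x) x 90 (y) mm, 4 mm thick, fixed on the bench; origin under its centre on the bench. It lies to the right of the nest or to its left beyond the propped-up disc. The mallet starts near its middle.
- tilt_stand: Obstacle, fixed: a black disc propped up on edge on a small stand, about 115 mm wide and up to 118 mm high, between the nest and the left part of the bench. Carry the mallet over it or round it.
- paste_tin: Bystander: round flat tin with a yellow lid, 57 mm wide, 24 mm high. Origin under its centre.
- spacer_block: Bystander: aluminium block 30x50x20 mm with two holes. Origin under its centre.
- screwdriver: Bystander: screwdriver 163 mm long. Origin under its centre.
- pliers: Bystander: pliers 150 mm long, lying flat. Origin under its centre.
Things that resemble listed ones, but are neither listed nor needed, are in the scene too. There is more than one size of the rest_pad; the one meant has the size given above. Leave any blue look-alike of the mallet alone.

How it is judged:
On the way, in this order (a step that is already met when the one before it is completed fails the run):
1. the mallet is picked up (height (world z) of mallet above 0.012 m and contact force between the fingers and mallet above 2 N), for 0.2 s.
2. the insert has been walked forward until flush with the cheeks, within 4 mm (x of insert in the frame of nest between -0.004 and 0.004 m), for 0.3 s.
At the end, for the whole second after the job is handed in: the insert's front face is flush with the front ends of the guide cheeks within 4 mm, still down on the nest's base plate and at rest; the mallet stands upright on its head on the rest pad, its middle within 35 mm of the pad's centre, at rest (all of step 2 and height (world z) of insert below 0.013 m and linear speed of insert below 0.01 m/s and horizontal distance between mallet and rest_pad below 0.035 m and angle between mallet's own z axis and vertical below 0.1 rad and height (world z) of mallet below 0.008 m and linear speed of mallet below 0.02 m/s); the robot touches nothing.
It fails at once if the mallet presses or hits the insert with more than 22 N (contact force between mallet and insert above 22 N).
It fails at once if the robot itself touches the insert (contact force between any of the fingers, the arm and insert above 1 N).
It fails at once if the insert is driven more than 8 mm past flush (x of insert in the frame of nest above 0.008 m).
It fails at once if a bystander is shifted by more than 25 mm (distance of any of paste_tin, spacer_block, screwdriver, pliers from where it was at the start of the episode above 0.025 m).
It also fails if it takes over 72 s, if anything falls off the work surface, if the arm or the gripper's body presses on something with over 40 N, if the wrist force passes 120 N, or if a joint passes its speed limit or range.

### The arm

A 6-joint arm with a two-finger parallel gripper is mounted at the origin on a cart in front of the work surface, level with it; the furniture and walls round the work are solid. World frame = base frame: x ahead of the robot, y to its left, z up, the work surface at z = 0. Lengths are in m, angles in rad, forces in N, time in s.
With the tool pointing down it reaches from about 0.25 to 0.725 m from the base axis. Payload 4 kg.
Tool frame: the origin (TCP) lies on the centre line of the jaws, within the pads' length; the fingertips stand 25 mm ahead of it and the grasp point (between the pads) lies 6 mm ahead of it; z points along the fingers, x is the direction in which the jaws open and shut, and the axes are right-handed (so a half turn about z gives the same grasp; the last joint's range is limited). The gripper opens to 85 mm and grips with 20 to 120 N. Pads are 22 mm wide; open, the fingers measure 114 mm over their backs; the gripper's body (76 mm by 85 mm) begins 54 mm behind the grasp point. The pads swing forward as they close: fully open they stand 13 mm farther back than shut.
Start: joints at [1.141, 0.241, 0.005, 1.335, 0, 1.571], TCP at [0.208, 0.455, 0.256] pointing down, gripper open.
Joint ranges: [-2.72, 2.72], [-1.05, 1.87], [-1.09, 1.28], [-1.99, 2.15], [-1.42, 1.44], [-3.14, 3.14]. Speed limits (rad/s): [2.79, 2.79, 3.14, 3.14, 3.14, 3.14].

### API

Orientations are given as a unit quaternion [x, y, z, w].
In Python, from workcell import bot, imaging, order gives the robot as it stands.
- The arm moves only by the tool carry_out, never from a script. Its argument "moves" is a list of rows, each a list of 5 numbers: the shift along the tool's x, y, z scaled (see below), then the turn about the tool's z scaled (see below), then the opening, from -1 (shut) to 1 (fully open). In form: [[tx, ty, tz, roll, hand], ...]. A call has 1 to 20 rows; each row is the pose to reach, as a shift and turn from the pose commanded when the call began, along the tool's axes at that moment; what a row does not reach only later rows make up. The controller multiplies each number of a shift by 0.1 m and each number of a turn by 90 degrees. A row lasts 1/10 s, in which the tool goes at most 50 mm and 8.59 degrees, less where a joint would pass 70% of its speed; a pose out of reach is approached as far as the arm can. A call with a number of a shift or a turn outside -1 to 1 is refused whole. A call with a gripper value outside its range is refused whole. The fingers move at their own pace and stop on an object; the grip force is fixed at half the most. Time passes only in rows, so rows that repeat a pose let the fingers close. It gives the time, the measured TCP pose, the force and the opening at its end, in the units of the state.
- bot.get_obs(): the state, without advancing time (a new reading comes with each control period).
- imaging.camera(name): name is "scene" or "side" or "wrist"; returns the picture (420x560x3 uint8, red, green, blue); there is no depth.
- imaging.camera_model(name): a dict with "fovy" (degrees; the focal length in pixels is half the picture's height over the tangent of half this angle, whatever the lens; pixels are square), "cx", "cy" (the principal point, pixels), "eye" and "rotation" of the camera in the world. Camera axes: x right, y up, looking along -z (the intrinsics and any distortion apply to the point x, -y, -z); pixel columns grow to the right and rows downward; lengths in m; the calibration is good to about 2 mm. A picture is of the moment at which its call begins: read the wrist's pose just before it. camera_model takes no time and is no camera call; for the wrist camera it gives the pose at the moment of the call.
- order.job_done(): hands the job in, once; it reports no verdict.
The state is a dict: "clock": time; "joint_pos": joint angles; "joint_vel": joint speeds; "tau": joint torques, N m; "eef_pos": TCP position; "tool_rot": TCP orientation; "ft_force": force on the tool from outside, world axes, zero at the start; "ft_torque": the same for the moment, N m; "grip_width": finger opening in m.
Only numpy, scipy, OpenCV 4.12 (cv2) and the standard library are available. Lean on these libraries where they do the work, as an engineer would, in place of code of your own. Each camera call takes 0.05 s, during which the arm holds its last target.

## Working session

There is one attempt and no reset: what is moved stays moved. The work goes in short steps, Python scripts to look and compute and a tool call to move; the robot and the scene stay as the last step left them, time stands still between calls to the robot, and variables do not carry over. Pictures are saved under pics/ and viewed, and the job is handed in when it is done.

Besides the shell and the picture viewer there is one more tool, called after "Emit:" as name([rows], argument=value, ...), one row to a line, values as JSON. carry_out: Moves the arm, as the interface text tells. Its arguments: {"type":"object","properties":{"moves":{"type":"array","items":{"type":"array","items":{"type":"number","minimum":-1,"maximum":1}}}},"required":["moves"]}

```bash
ls; mkdir -p pics
python3 - <<'E'
from workcell import bot, imaging
import cv2
o=bot.get_obs(); print(o)
for n in ["scene","side","wrist"]:
    m=imaging.camera_model(n); print(n,m)
    im=imaging.camera(n); cv2.imwrite(f"pics/{n}0.png",im[:,:,::-1])
E
```

```text
pics
{'clock': 0.0, 'joint_pos': array([ 1.14100945e+00,  2.41410334e-01,  3.72296212e-03,  1.33516378e+00,
       -3.39032417e-05,  1.57081154e+00]), 'joint_vel': array([ 1.83108621e-04,  7.52462586e-04, -4.64266650e-04,  4.85284012e-04,
        8.65670318e-04, -1.38227586e-05]), 'tau': array([ 8.55671988e-04, -3.72312677e+01,  2.52411175e+01,  1.68328016e-02,
        2.70778228e-04, -1.47623524e-06]), 'eef_pos': array([0.20811087, 0.45400792, 0.25541371]), 'tool_rot': array([ 8.41632158e-01,  5.40050234e-01, -8.55538511e-04,  5.69133423e-04]), 'ft_force': array([ 0.88348011, -0.03553266, -0.24885635]), 'ft_torque': array([ 0.02435059, -0.01471641, -0.02855399]), 'grip_width': 0.08565701972714955}
scene {'fovy': 53.49261098517837, 'cx': 286.80678716237315, 'cy': 210.86133431984547, 'eye': array([-0.10444613, -0.67905124,  0.61608383]), 'rotation': array([ 0.45074819, -0.17431284, -0.30921499,  0.81904041])}
side {'fovy': 51.36089482077651, 'cx': 274.3346346738848, 'cy': 208.5145589321465, 'eye': array([ 0.03934117, -0.85600799,  0.67344642]), 'rotation': array([ 0.46405764, -0.12942506, -0.21325279,  0.84995465])}
wrist {'fovy': 61.45929965214029, 'cx': 281.0414081429631, 'cy': 203.31643847781385, 'eye': array([0.1426942 , 0.48465679, 0.37262265]), 'rotation': array([-0.12164829, -0.0776435 ,  0.53425757,  0.83291178])}
```

View pics/scene0.png

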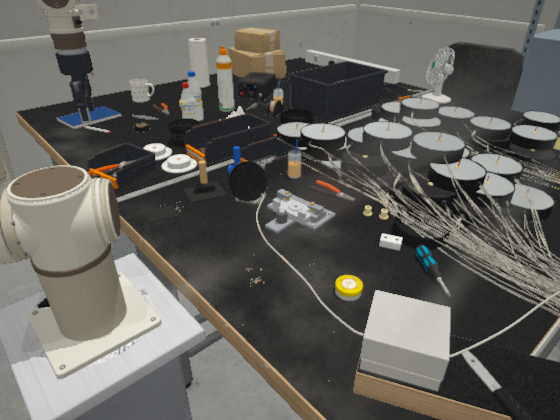

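View pics/side0.png

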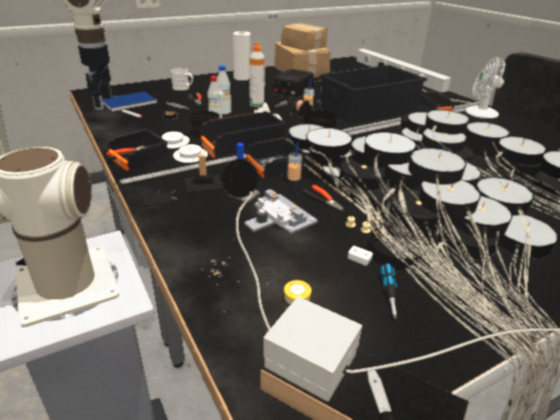

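View pics/wrist0.png

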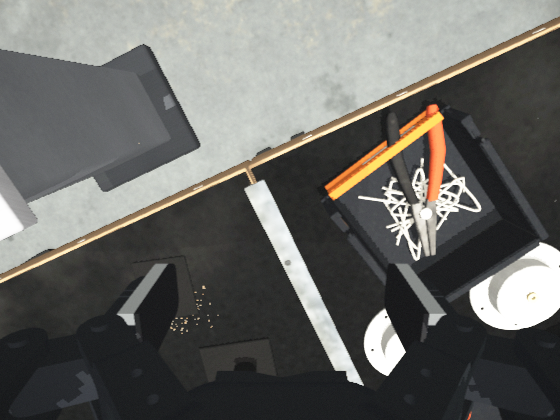

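```bash
cat > h.py <<'E'
import numpy as np, cv2
from scipy.spatial.transform import Rotation as R
def f(m,H=420): return H/2/np.tan(np.radians(m["fovy"])/2)
def ray(m,p):
    F=f(m); d=np.array([(p[0]-m["cx"])/F,-(p[1]-m["cy"])/F,-1.0])
    return np.array(m["eye"]),R.from_quat(m["rotation"]).apply(d)
def onz(m,p,z):
    e,d=ray(m,p); return e+d*(z-e[2])/d[2]
def proj(m,P):
    c=R.from_quat(m["rotation"]).inv().apply(np.array(P)-m["eye"]); F=f(m)
    return np.array([m["cx"]+F*c[...,0]/-c[...,2], m["cy"]-F*c[...,1]/-c[...,2]]).T
def tri(l):
    A=np.zeros((3,3));b=np.zeros(3)
    for m,p in l:
        e,d=ray(m,p);d=d/np.linalg.norm(d);P=np.eye(3)-np.outer(d,d);A+=P;b+=P@e
    return np.linalg.solve(A,b)
E
python3 - <<'E'
from h import *
from workcell import imaging
s=cv2.imread("pics/scene0.png");d=cv2.imread("pics/side0.png")
a=cv2.resize(s[140:250,160:360],None,fx=4,fy=4,interpolation=cv2.INTER_CUBIC);cv2.imwrite("pics/sc1.png",a)
a=cv2.resize(d[130:250,160:360],None,fx=4,fy=4,interpolation=cv2.INTER_CUBIC);cv2.imwrite("pics/sd1.png",a)
ms=imaging.camera_model("scene");md=imaging.camera_model("side")
print("pad",onz(ms,(205,190),0),onz(md,(203,178),0))
print("nest",onz(ms,(300,210),.02),onz(md,(283,213),.02))
E
```

```text
pad [0.44034727 0.29921219 0.        ] [0.44845598 0.3297474  0.        ]
nest [0.55651097 0.00624866 0.02      ] [0.55920688 0.00779863 0.02      ]
```

View pics/sc1.png

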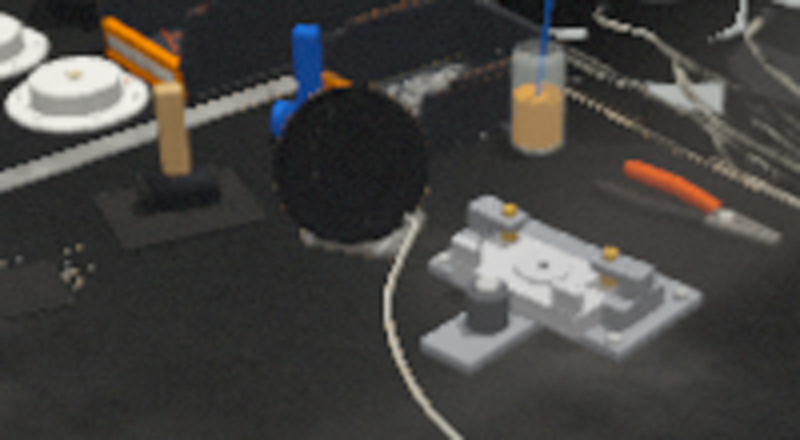

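View pics/sd1.png

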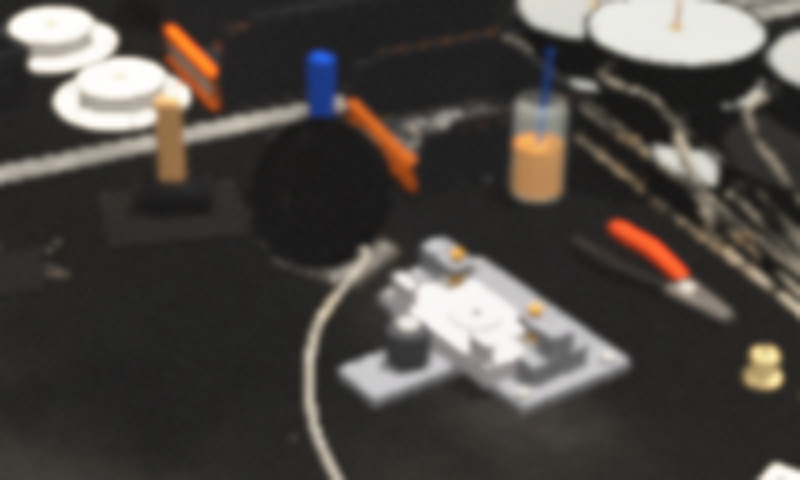

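Run:
```python
from h import *
from workcell import imaging,bot
ms=imaging.camera_model("scene");md=imaging.camera_model("side");mw=imaging.camera_model("wrist")
S=lambda x,y,z:onz(ms,(160+x/4,140+y/4),z).round(4)
D=lambda x,y,z:onz(md,(160+x/4,130+y/4),z).round(4)
print("pad corners scene",[S(*p,.004) for p in [(95,203),(130,250),(265,213),(232,170)]])
print("head ends",S(140,208,0.005),S(218,197,.005)," handle top",S(170,85,.1),D(168,97,.1))
print("tongue",S(422,345,.01),S(470,370,.01),"plate R front/rear",S(703,293,.01),S(615,355,.01))
print("tongue D",D(338,370,.01),D(378,405,.01),"plate R",D(630,362,.01),D(527,408,.01))
o=bot.get_obs();Rt=R.from_quat(o["tool_rot"]);print("cam in tool",Rt.inv().apply(mw["eye"]-o["eef_pos"]),(Rt.inv()*R.from_quat(mw["rotation"])).as_matrix().round(3))
```

```text
pad corners scene [array([0.3867, 0.3302, 0.004 ]), array([0.3711, 0.2541, 0.004 ]), array([0.4735, 0.2352, 0.004 ]), array([0.4924, 0.3071, 0.004 ])]
head ends [0.4071 0.3003 0.005 ] [0.4598 0.2766 0.005 ]  handle top [0.4367 0.2885 0.1   ] [0.4392 0.296  0.1   ]
tongue [0.4465 0.0185 0.01  ] [ 0.4517 -0.0231  0.01  ] plate R front/rear [ 0.6294 -0.0579  0.01  ] [ 0.5324 -0.0713  0.01  ]
tongue D [0.4512 0.0272 0.01  ] [ 0.457  -0.0213  0.01  ] plate R [ 0.6325 -0.0543  0.01  ] [ 0.5422 -0.0687  0.01  ]
cam in tool [ 0.0003406  -0.07221131 -0.11712015] [[ 1.     0.001 -0.001]
 [ 0.001 -0.958 -0.286]
 [-0.001  0.286 -0.958]]
```

Emit:
carry_out([
  [0,0.5,0,0.1,1],
  [-0.1,1,0,0.2,1],
  [-0.1,1,0,0.3,1],
  [-0.1,1,0,0.4,1],
  [-0.1,1,0,0.5,1],
  [-0.1,1,0,0.6,1],
  [-0.1,1,0,0.7,1],
  [-0.1,1,0,0.8,1],
  [-0.1,1,0,0.9,1],
  [-0.1,1,0,0.95,1],
  [-0.1,1,0,0.95,1],
])

```text
clock: 1.25
eef_pos: [0.295, 0.4036, 0.2559]
tool_rot: [0.985, -0.175, -0.0, 0.0]
ft_force: [0.0, -0.4, 0.2]
grip_width: 0.0854
```

Emit:
carry_out([
  [0.4,0.1,0,0,1],
  [0.8,0.3,0,0,1],
  [0.9,0.3,0,0,1],
  [0.9,0.3,0,0,1],
])

```text
clock: 1.65
eef_pos: [0.3704, 0.3439, 0.2561]
tool_rot: [0.985, -0.175, -0.0, -0.0]
ft_force: [-0.6, 0.2, 0.4]
grip_width: 0.0854
```

Emit:
carry_out([
  [0.4,0,0,0,1],
  [0.8,0.0,0,0,1],
  [0.8,0,0,0,1],
  [0.8,0,0,0,1],
  [0.8,0,0,0,1],
])

```text
clock: 2.15
eef_pos: [0.4431, 0.3179, 0.2561]
tool_rot: [0.985, -0.174, -0.001, 0.0]
ft_force: [-0.7, 0.6, 0.6]
grip_width: 0.0857
```

Run:
```python
from h import *
from workcell import imaging,bot
o=bot.get_obs();print(o["clock"],o["eef_pos"],o["joint_pos"].round(3),o["tool_rot"])
m=imaging.camera_model("wrist");im=imaging.camera("wrist")[:,:,::-1]
import pickle;pickle.dump((m,o),open("w1.pkl","wb"));cv2.imwrite("pics/w1.png",im)
```

```text
2.15 [0.44309811 0.31791006 0.25609105] [6.220e-01 3.320e-01 1.290e-01 1.369e+00 1.000e-03 2.542e+00] [ 9.84816998e-01 -1.73594777e-01 -5.61182059e-04  1.38696842e-04]
```

View pics/w1.png

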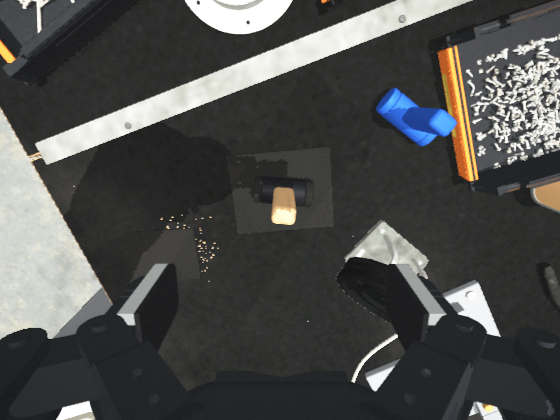

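Run:
```python
from h import *
import pickle
m,o=pickle.load(open("w1.pkl","rb"));im=cv2.imread("pics/w1.png")
c=[onz(m,p,.004) for p in [(230,155),(331,148),(333,226),(238,234)]]
print(np.round(c,4));print([np.linalg.norm(c[i]-c[(i+1)%4]).round(4) for i in range(4)],"ctr",np.mean(c,0))
print("small",[onz(m,p,.004).round(3) for p in [(130,232),(195,228),(200,278)]])
hsv=cv2.cvtColor(im,cv2.COLOR_BGR2HSV)
k=((hsv[...,0]<30)&(hsv[...,1]>50)&(hsv[...,2]>110)).astype(np.uint8)
n,l,st,ce=cv2.connectedComponentsWithStats(k[150:240,240:330]);print(st[1:],ce[1:]+[240,150])
print("handle top",onz(m,(284.5,221),.096+.004).round(4),"head ends ",onz(m,(256,190),.018),onz(m,(313,192),.018))
cv2.imwrite("pics/w1c.png",cv2.resize(im[135:245,215:345],None,fx=5,fy=5,interpolation=cv2.INTER_CUBIC))
```

```text
[[0.3985 0.3512 0.004 ]
 [0.5002 0.322  0.004 ]
 [0.4759 0.2389 0.004 ]
 [0.3731 0.2661 0.004 ]]
[np.float64(0.1058), np.float64(0.0866), np.float64(0.1064), np.float64(0.0888)] ctr [0.4369222  0.29455052 0.004     ]
small [array([0.261, 0.31 , 0.004]), array([0.331, 0.289, 0.004]), array([0.311, 0.23 , 0.004])]
[[ 31  37  26  38 644]] [[283.29347826 203.41304348]]
handle top [0.4381 0.295  0.1   ] head ends  [0.41263788 0.30964836 0.018     ] [0.46752    0.28739253 0.018     ]
```

View pics/w1c.png

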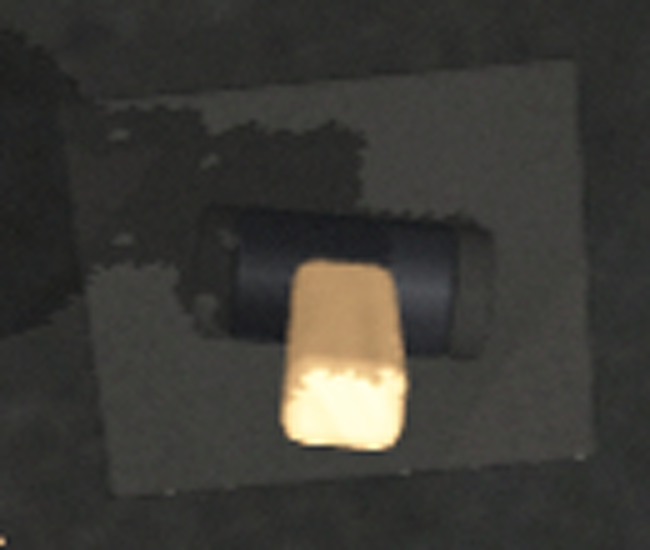

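Run:
```python
from h import *
import pickle
m,o=pickle.load(open("w1.pkl","rb"))
P=onz(m,(284,216.8),.1);print(P)
# head midpoint silhouette: axis px approx
q=onz(m,(284,191.5),.018);print("head mid",q)
Rt=R.from_quat(o["tool_rot"])
for Q in (P,q): print((Rt.inv().apply(Q-o["eef_pos"])*10).round(3))
print(Rt.as_matrix().round(4))
```

```text
[0.43893233 0.29850504 0.1       ]
head mid [0.43938931 0.29820151 0.018     ]
[0.029 0.196 1.561]
[0.035 0.197 2.381]
[[ 9.397e-01 -3.419e-01 -1.200e-03]
 [-3.419e-01 -9.397e-01 -1.000e-04]
 [-1.100e-03  5.000e-04 -1.000e+00]]
```

Emit:
carry_out([
  [0.03,0.2,0,0.035,1],
  [0.03,0.2,0.3,0.035,1],
  [0.03,0.2,0.6,0.035,1],
  [0.03,0.2,0.9,0.035,1],
  [0.03,0.2,0.9,0.035,1],
  [0.03,0.2,0.9,0.035,1],
])

```text
clock: 2.8
eef_pos: [0.4394, 0.2978, 0.1667]
tool_rot: [0.98, -0.201, -0.0, 0.0]
ft_force: [0.4, -0.2, 0.2]
grip_width: 0.0856
```

Run:
```python
from h import *
from workcell import imaging,bot
o=bot.get_obs();print(o["clock"],o["eef_pos"],o["tool_rot"])
m=imaging.camera_model("wrist");im=imaging.camera("wrist")[:,:,::-1]
import pickle;pickle.dump((m,o),open("w2.pkl","wb"));cv2.imwrite("pics/w2.png",im)
```

```text
2.8 [0.43942407 0.29778902 0.16672193] [ 9.79611524e-01 -2.00900643e-01 -3.51649480e-04  2.66376125e-04]
```

View pics/w2.png

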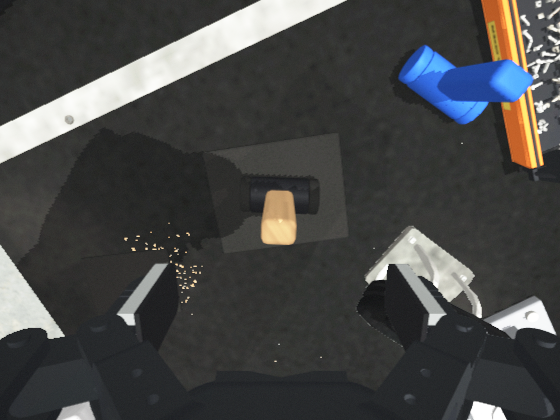

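Run:
```python
from h import *
import pickle
m,o=pickle.load(open("w2.pkl","rb"));Rt=R.from_quat(o["tool_rot"])
for p,z in [((362,285),.118),((362,285),.08),((360,318),.06),((368,275),.01),((372,345),.1)]:
    Q=onz(m,p,z);print(Q.round(3),Rt.inv().apply(Q-o["eef_pos"]).round(3))
for p in [(279.5,234)]:
    Q=onz(m,p,.1);print(Q,Rt.inv().apply(Q-o["eef_pos"]).round(4))
```

```text
[0.471 0.262 0.118] [0.043 0.021 0.049]
[0.471 0.238 0.08 ] [0.053 0.043 0.087]
[0.461 0.2   0.06 ] [0.058 0.081 0.107]
[0.48  0.201 0.01 ] [0.075 0.073 0.157]
[0.463 0.209 0.1  ] [0.057 0.073 0.067]
[0.43929208 0.29851734 0.1       ] [-0.0004 -0.0007  0.0667]
```

Run:
```python
from h import *
import pickle
m1,_=pickle.load(open("w1.pkl","rb"));m,o=pickle.load(open("w2.pkl","rb"));Rt=R.from_quat(o["tool_rot"])
a=cv2.imread("pics/w1.png")[200:340,310:450];b=cv2.imread("pics/w2.png")[210:390,330:510]
g=lambda x,k:np.clip(cv2.resize(x,None,fx=k,fy=k,interpolation=cv2.INTER_CUBIC).astype(float)*2.2,0,255).astype(np.uint8)
A=g(a,2.8);B=g(b,2.2)
h=max(A.shape[0],B.shape[0]);c=np.zeros((h,A.shape[1]+B.shape[1],3),np.uint8);c[:A.shape[0],:A.shape[1]]=A;c[:B.shape[0],A.shape[1]:]=B
cv2.imwrite("pics/disc.png",c);print(A.shape,B.shape)
```

```text
(392, 392, 3) (396, 396, 3)
```

View pics/disc.png

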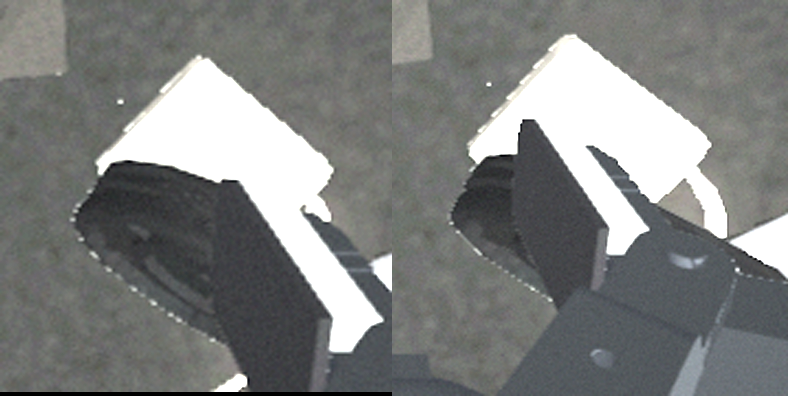

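Run:
```python
from h import *
import pickle
m1,_=pickle.load(open("w1.pkl","rb"));m,o=pickle.load(open("w2.pkl","rb"));Rt=R.from_quat(o["tool_rot"])
for a,b in [((336.8,276.8),(357.3,307.7)),((347,258),(363+8,281))]:
    Q=tri([(m1,a),(m,b)]);print(Q,Rt.inv().apply(Q-o["eef_pos"]).round(3))
```

```text
[0.46211716 0.20833888 0.05857576] [0.056 0.073 0.108]
[0.47815981 0.22190032 0.05364076] [0.066 0.054 0.113]
```

Emit:
carry_out([
  [0,0,0.4,0,1],
  [0,0,0.7,0,1],
  [0,0,0.89,0,1],
  [0,0,0.89,0,1],
  [0,0,0.89,0,0.2],
  [0,0,0.89,0,-0.4],
  [0,0,0.89,0,-1],
  [0,0,0.89,0,-1],
  [0,0,0.89,0,-1],
  [0,0,0.89,0,-1],
  [0,0,0.89,0,-1],
  [0,0,0.89,0,-1],
])

```text
clock: 4.05
eef_pos: [0.4405, 0.2975, 0.0778]
tool_rot: [0.979, -0.202, 0.0, -0.0]
ft_force: [-0.8, 0.3, 5.3]
grip_width: 0.0194
```

Emit:
carry_out([
  [0,0,-0.2,0,-1],
  [0,0,-0.5,0,-1],
  [0,0,-0.9,0,-1],
  [0,0,-1,0,-1],
  [0,0,-1,0,-1],
])

```text
clock: 4.55
eef_pos: [0.4414, 0.2979, 0.1787]
tool_rot: [0.979, -0.202, 0.001, -0.001]
ft_force: [-0.8, -1.1, -1.0]
grip_width: 0.0191
```

Run:
```python
from h import *
from workcell import imaging,bot
o=bot.get_obs();print(o["clock"],o["eef_pos"],o["tool_rot"],o["ft_force"],o["grip_width"])
m=imaging.camera_model("wrist");im=imaging.camera("wrist")[:,:,::-1]
import pickle;pickle.dump((m,o),open("w3.pkl","wb"));cv2.imwrite("pics/w3.png",im)
```

```text
4.55 [0.44138754 0.29789104 0.17871315] [ 0.97942923 -0.20177875  0.00140246 -0.00132477] [-0.75482801 -1.06539117 -0.9933241 ] 0.019071614577062083
```

View pics/w3.png

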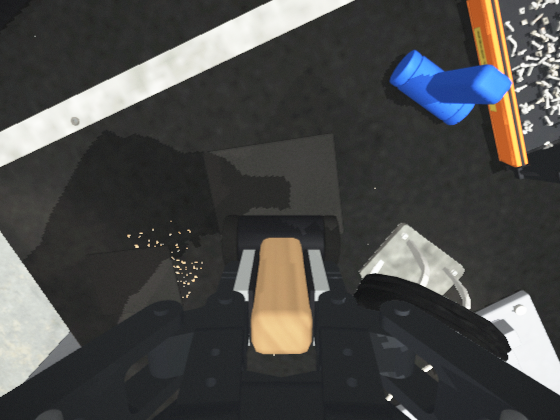

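Emit:
carry_out([
  [0,0,-0.4,0,-1],
  [0,0,-0.7,0,-1],
  [0.2,0.3,-0.7,0,-1],
  [0.5,0.6,-0.7,0,-1],
  [0.75,0.94,-0.7,0,-1],
  [0.75,0.94,-0.7,0,-1],
])

```text
clock: 5.2
eef_pos: [0.4717, 0.1766, 0.2446]
tool_rot: [0.979, -0.205, -0.002, 0.002]
ft_force: [-1.4, 0.5, -1.5]
grip_width: 0.019
```

Emit:
carry_out([
  [0.2,0.3,0,0,-1],
  [0.5,0.6,0,0,-1],
  [0.75,0.94,0,0,-1],
  [0.75,0.94,0,0,-1],
])

```text
clock: 5.6
eef_pos: [0.5037, 0.0614, 0.2448]
tool_rot: [0.979, -0.205, -0.002, 0.001]
ft_force: [0.1, 1.2, -1.7]
grip_width: 0.0193
```

Emit:
carry_out([
  [0.3,0.3,0,-0.09,-1],
  [0.6,0.6,0,-0.18,-1],
  [0.75,0.94,0,-0.27,-1],
  [0.75,0.94,0,-0.34,-1],
  [0.75,0.94,0,-0.34,-1],
  [0.75,0.94,0,-0.34,-1],
])

```text
clock: 6.2
eef_pos: [0.535, -0.0496, 0.2458]
tool_rot: [0.998, 0.063, -0.001, -0.0]
ft_force: [0.3, 0.5, -1.5]
grip_width: 0.0192
```

Run:
```python
from h import *
from workcell import imaging,bot
o=bot.get_obs();print(o["clock"],o["eef_pos"],o["tool_rot"],o["ft_force"],o["grip_width"])
m=imaging.camera_model("wrist");im=imaging.camera("wrist")[:,:,::-1]
import pickle;pickle.dump((m,o),open("w4.pkl","wb"));cv2.imwrite("pics/w4.png",im)
cv2.imwrite("pics/w4b.png",cv2.resize(im,None,fx=1.42,fy=1.42,interpolation=cv2.INTER_CUBIC))
```

```text
6.2 [ 0.5349653  -0.04961049  0.24580811] [ 9.97999589e-01  6.32032538e-02 -1.39255469e-03 -4.78856109e-04] [ 0.26787579  0.53321422 -1.51684329] 0.01916298831918997
```

View pics/w4b.png

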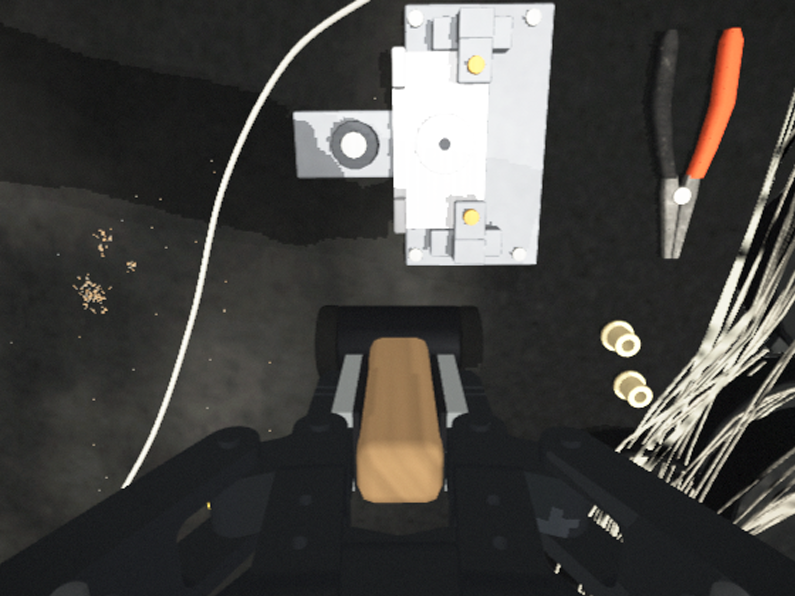

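```bash
cat > nest.py <<'E'
from h import *
import pickle
from scipy.optimize import least_squares
m,o=pickle.load(open("w4.pkl","rb"));s=1.42
pts=[((405,5),(-35,85,10)),((554,4),(60,85,10)),((537,265),(60,-85,10)),((406,265),(-35,-85,10)),((294,112),(-110,22,10)),((297,178),(-110,-22,10)),
((354,145),(-67,0,42)),((476,65),(6,44,51)),((471,217),(6,-44,51))]
def w(q,P): c,s_=np.cos(q[2]),np.sin(q[2]);P=np.asarray(P)/1000.;return np.stack([q[0]+c*P[...,0]-s_*P[...,1],q[1]+s_*P[...,0]+c*P[...,1],P[...,2]],-1)
loc=np.array([p[1] for p in pts])
obs=np.array([onz(m,((p[0][0]+.5)/s-.5,(p[0][1]+.5)/s-.5),p[1][2]/1000.) for p in pts])
r=least_squares(lambda q:(w(q,loc)-obs)[:,:2].ravel()*1000,[.556,.01,.12],loss='soft_l1')
if __name__=="__main__":
    print("nest",r.x,np.degrees(r.x[2]));print(((w(r.x,loc)-obs)*1000).round(1))
    # insert: front edge top z=26 at px, tab rear
    q=r.x;c,s_=np.cos(q[2]),np.sin(q[2])
    inv=lambda P:(c*(P[0]-q[0])+s_*(P[1]-q[1]),-s_*(P[0]-q[0])+c*(P[1]-q[1]))
    for n,p,z in [("frontL",(489,85),.026),("frontR",(486,200),.026),("rearL",(393,90),.026),("rearR",(393,195),.026),("tabL rear",(392,48),.044),("tabL rear in",(392,87),.044),("tabR in",(393,198),.044),("tabR out",(394,232),.044),("boss",(445,144),.028)]:
        print(n,np.round(np.array(inv(onz(m,((p[0]+.5)/s-.5,(p[1]+.5)/s-.5),z)))*1000,1))
E
python3 nest.py
python3 - <<'E'
import cv2
im=cv2.imread("pics/w4.png")
cv2.imwrite("pics/w4c.png",cv2.resize(im[0:195,200:400],None,fx=3,fy=3,interpolation=cv2.INTER_CUBIC))
E
```

```text
nest [0.56483743 0.02515655 0.13508186] 7.739620548205906
[[-0.5  0.7 -0. ]
 [ 0.9  1.2 -0. ]
 [ 0.2 -0.3 -0. ]
 [-0.  -1.2 -0. ]
 [-1.3  0.4 -0. ]
 [-0.3 -0.5 -0. ]
 [-0.2 -0.2  0. ]
 [ 0.5  0.4  0. ]
 [ 0.7 -0.5  0. ]]
frontL [17.5 35.3]
frontR [ 18.5 -35.9]
rearL [-42.5  33. ]
rearR [-43.4 -32.1]
tabL rear [-42.6  54.1]
tabL rear in [-42.9  33. ]
tabR in [-43.1 -32.1]
tabR out [-42.7 -53.7]
boss [-9.6  0.2]
```

View pics/w4c.png

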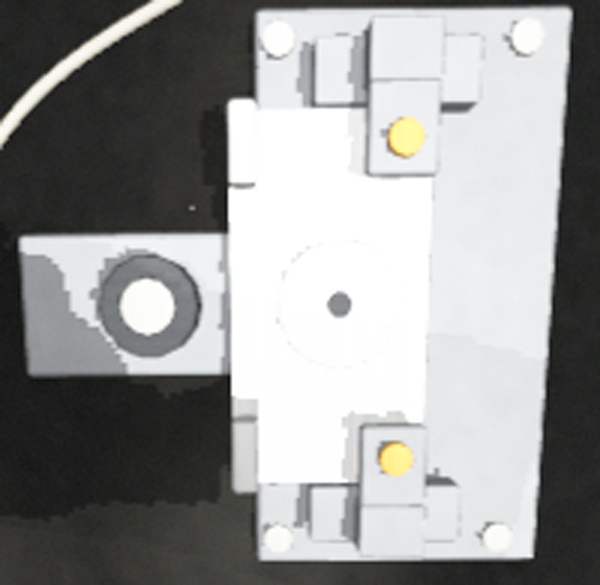

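Emit:
carry_out([
  [-0.3,-0.2,0,-0.005,-1],
  [-0.456,-0.257,0.3,-0.005,-1],
  [-0.456,-0.257,0.7,-0.005,-1],
  [-0.456,-0.257,0.7,-0.005,-1],
  [-0.456,-0.257,0.7,-0.005,-1],
])

```text
clock: 6.75
eef_pos: [0.4868, -0.0301, 0.1774]
tool_rot: [0.998, 0.068, -0.001, -0.0]
ft_force: [-0.0, 0.4, -1.2]
grip_width: 0.0191
```

Emit:
carry_out([
  [0,0,0.3,0,-1],
  [0,0,0.6,0,-1],
  [0,0,0.88,0,-1],
  [0,0,0.88,0,-1],
  [0,0,0.88,0,-1],
])

```text
clock: 7.25
eef_pos: [0.4887, -0.0309, 0.091]
tool_rot: [0.998, 0.068, 0.001, 0.0]
ft_force: [0.2, 1.0, -1.9]
grip_width: 0.0194
```

```bash
cat > look.py <<'E'
from h import *
import sys
from nest import r
from workcell import imaging,bot
n=sys.argv[1]
o=bot.get_obs();q=r.x;c,s=np.cos(q[2]),np.sin(q[2]);d=o["eef_pos"]-[q[0],q[1],0]
yaw=R.from_quat(o["tool_rot"]).as_matrix()[:,0]
F=o["ft_force"]
print(o["clock"],"TCP nest mm",np.round([1000*(c*d[0]+s*d[1]),1000*(-s*d[0]+c*d[1]),1000*d[2]],1),"yaw",np.degrees(np.arctan2(yaw[1],yaw[0])-q[2]).round(2),"F nest",np.round([c*F[0]+s*F[1],-s*F[0]+c*F[1],F[2]],1),o["grip_width"])
if n!="-":
    im=imaging.camera("wrist")[:,:,::-1];m=imaging.camera_model("wrist")
    import pickle;pickle.dump((m,o),open(n+".pkl","wb"));cv2.imwrite(f"pics/{n}.png",im)
E
python3 look.py w5
```

```text
7.25 TCP nest mm [-83.  -45.3  91. ] yaw 0.03 F nest [ 0.3  0.9 -1.9] 0.01942615070324894
```

View pics/w5.png

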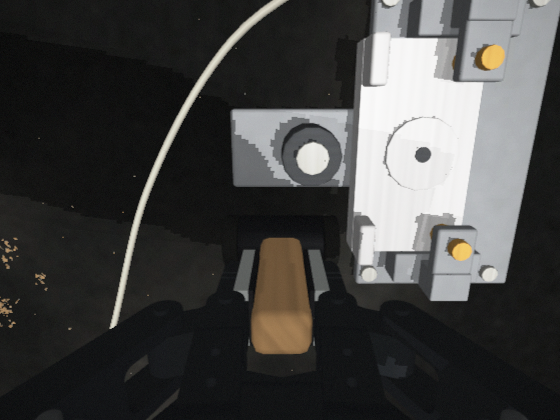

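Emit:
carry_out([
  [0.03,0,0.02,0,-1],
  [0.05,0,0.02,0,-1],
  [0.07,0,0.02,0,-1],
  [0.08,0,0.02,0,-1],
  [0.09,0,0.02,0,-1],
  [0.09,0,0.02,0,-1],
])

```text
clock: 7.9
eef_pos: [0.4961, -0.0297, 0.0873]
tool_rot: [0.998, 0.068, 0.0, 0.0]
ft_force: [0.2, -0.5, -1.5]
grip_width: 0.0191
```

Emit:
carry_out([
  [0.01,0,0,0,-1],
  [0.015,0,0,0,-1],
  [0.02,0,0,0,-1],
])

```text
clock: 8.2
eef_pos: [0.4979, -0.0295, 0.0872]
tool_rot: [0.998, 0.068, -0.0, 0.0]
ft_force: [-0.4, -0.9, -1.3]
grip_width: 0.0192
```

```bash
python3 look.py -
```

```text
8.2 TCP nest mm [-73.6 -45.2  87.2] yaw 0.03 F nest [-0.5 -0.9 -1.3] 0.01920047260454011
```

Emit:
carry_out([
  [0.005,0,0,0,-1],
  [0.01,0,0,0,-1],
  [0.01,0,0,0,-1],
])

```text
clock: 8.5
eef_pos: [0.4983, -0.0294, 0.0871]
tool_rot: [0.998, 0.068, -0.001, 0.0]
ft_force: [-1.2, 0.1, -0.6]
grip_width: 0.0191
```

Emit:
carry_out([
  [0.005,0,0,0,-1],
  [0.01,0,0,0,-1],
  [0.01,0,0,0,-1],
])

```text
clock: 8.8
eef_pos: [0.4985, -0.0294, 0.087]
tool_rot: [0.998, 0.068, -0.002, 0.0]
ft_force: [-5.6, -0.7, 1.2]
grip_width: 0.0193
```

Emit:
carry_out([
  [0.005,0,0,0,-1],
  [0.01,0,0,0,-1],
  [0.01,0,0,0,-1],
])

```text
clock: 9.1
eef_pos: [0.4986, -0.0294, 0.0868]
tool_rot: [0.998, 0.068, -0.002, 0.0]
ft_force: [-6.2, -2.2, 2.2]
grip_width: 0.019
```

Emit:
carry_out([
  [0.005,0,0,0,-1],
  [0.01,0,0,0,-1],
  [0.01,0,0,0,-1],
])

```text
clock: 9.4
eef_pos: [0.4991, -0.0295, 0.0867]
tool_rot: [0.998, 0.068, -0.003, 0.0]
ft_force: [-7.9, -1.2, 3.4]
grip_width: 0.0192
```

Emit:
carry_out([
  [0.005,0,0,0,-1],
  [0.01,0,0,0,-1],
  [0.01,0,0,0,-1],
])

```text
clock: 9.7
eef_pos: [0.4999, -0.0296, 0.0867]
tool_rot: [0.998, 0.067, -0.003, 0.001]
ft_force: [-7.9, -2.6, 3.2]
grip_width: 0.0196
```

```bash
python3 look.py -
```

```text
9.7 TCP nest mm [-71.7 -45.5  86.7] yaw -0.0 F nest [-8.2 -1.5  3.2] 0.0195650667371149
```

Emit:
carry_out([
  [0.005,0,0,0,-1],
  [0.01,0,0,0,-1],
  [0.01,0,0,0,-1],
])

```text
clock: 10.0
eef_pos: [0.5007, -0.0296, 0.0866]
tool_rot: [0.998, 0.067, -0.003, 0.001]
ft_force: [-7.9, -3.2, 3.2]
grip_width: 0.0186
```

Emit:
carry_out([
  [0.005,0,0,0,-1],
  [0.01,0,0,0,-1],
  [0.01,0,0,0,-1],
])

```text
clock: 10.3
eef_pos: [0.5012, -0.0296, 0.0865]
tool_rot: [0.998, 0.067, -0.004, 0.001]
ft_force: [-10.8, -3.3, 3.7]
grip_width: 0.0193
```

```bash
python3 look.py w6
```

```text
10.3 TCP nest mm [-70.5 -45.7  86.5] yaw -0.02 F nest [-11.2  -1.8   3.7] 0.01930709503137235
```

View pics/w6.png

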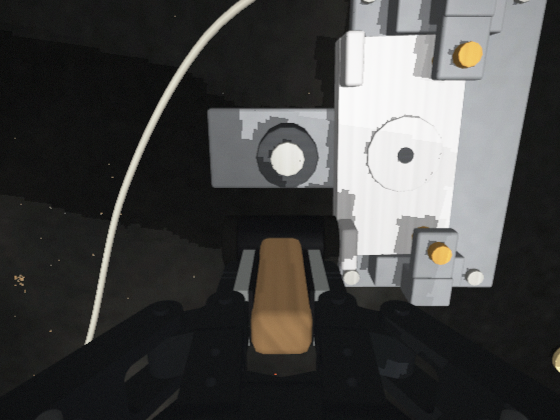

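Emit:
carry_out([
  [0.005,0,0,0,-1],
  [0.01,0,0,0,-1],
  [0.01,0,0,0,-1],
])

```text
clock: 10.65
eef_pos: [0.5018, -0.0297, 0.0864]
tool_rot: [0.998, 0.067, -0.004, 0.001]
ft_force: [-10.6, -4.0, 5.4]
grip_width: 0.0192
```

Emit:
carry_out([
  [0.005,0,0,0,-1],
  [0.01,0,0,0,-1],
  [0.01,0,0,0,-1],
])

```text
clock: 10.95
eef_pos: [0.5026, -0.0298, 0.0863]
tool_rot: [0.998, 0.067, -0.005, 0.002]
ft_force: [-9.8, -4.5, 3.6]
grip_width: 0.0195
```

Emit:
carry_out([
  [0.005,0,0,0,-1],
  [0.01,0,0,0,-1],
  [0.01,0,0,0,-1],
])

```text
clock: 11.25
eef_pos: [0.5028, -0.0298, 0.0862]
tool_rot: [0.998, 0.067, -0.005, 0.002]
ft_force: [-11.8, -3.8, 6.0]
grip_width: 0.0192
```

Emit:
carry_out([
  [0.005,0,0,0,-1],
  [0.01,0,0,0,-1],
  [0.01,0,0,0,-1],
])

```text
clock: 11.55
eef_pos: [0.503, -0.0297, 0.086]
tool_rot: [0.998, 0.067, -0.006, 0.002]
ft_force: [-12.3, -5.4, 5.9]
grip_width: 0.0197
```

Emit:
carry_out([
  [-0.1,0,0,0,-1],
  [-0.2,0,0,0,-1],
  [-0.2,0,-0.3,0,-1],
  [-0.2,0,-0.5,0,-1],
  [-0.2,-0.3,-0.5,0,-1],
  [-0.2,-0.6,-0.5,0,-1],
  [-0.2,-0.9,-0.5,0,-1],
  [-0.2,-0.9,-0.5,0,-1],
  [-0.2,-0.9,-0.2,0,-1],
  [-0.2,-0.9,0,0,-1],
  [-0.2,-0.9,0,0,-1],
  [-0.16,-0.9,0,0,-1],
  [-0.14,-0.9,0,0,-1],
  [-0.14,-0.9,0,0,-1],
])

```text
clock: 12.95
eef_pos: [0.4846, 0.0593, 0.0887]
tool_rot: [0.998, 0.068, 0.002, -0.0]
ft_force: [0.4, -0.3, -0.5]
grip_width: 0.0191
```

```bash
python3 look.py w7
```

```text
12.95 TCP nest mm [-74.9  44.6  88.7] yaw 0.02 F nest [ 0.3 -0.3 -0.5] 0.019115067907446173
```

View pics/w7.png

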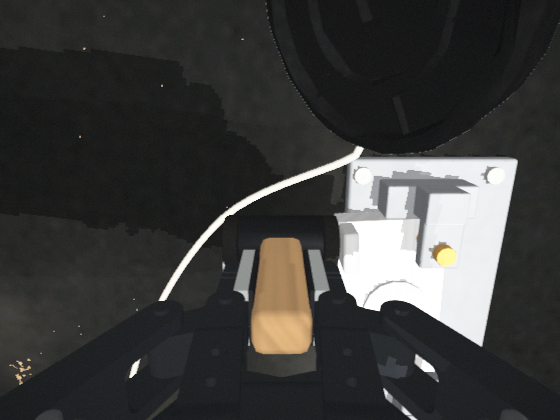

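Emit:
carry_out([
  [0.01,0,0,0,-1],
  [0.02,0,0,0,-1],
  [0.03,0,0,0,-1],
  [0.03,0,0,0,-1],
])

```text
clock: 13.4
eef_pos: [0.4858, 0.0597, 0.0873]
tool_rot: [0.998, 0.068, -0.0, 0.0]
ft_force: [-0.1, 0.4, -1.2]
grip_width: 0.019
```

Emit:
carry_out([
  [0.01,0,0,0,-1],
  [0.02,0,0,0,-1],
  [0.02,0,0,0,-1],
])

```text
clock: 13.7
eef_pos: [0.4862, 0.0597, 0.0869]
tool_rot: [0.998, 0.068, -0.002, 0.0]
ft_force: [-5.9, -1.0, 1.9]
grip_width: 0.0193
```

Emit:
carry_out([
  [0.005,0,0,0,-1],
  [0.01,0,0,0,-1],
  [0.01,0,0,0,-1],
])

```text
clock: 14.0
eef_pos: [0.4863, 0.0597, 0.0867]
tool_rot: [0.998, 0.068, -0.003, 0.0]
ft_force: [-6.3, -1.0, 2.7]
grip_width: 0.0192
```

Emit:
carry_out([
  [0.005,0,0,0,-1],
  [0.01,0,0,0,-1],
  [0.01,0,0,0,-1],
])

```text
clock: 14.3
eef_pos: [0.4865, 0.0598, 0.0865]
tool_rot: [0.998, 0.068, -0.003, 0.0]
ft_force: [-8.8, -2.5, 3.0]
grip_width: 0.0192
```

Emit:
carry_out([
  [0.005,0,0,0,-1],
  [0.01,0,0,0,-1],
  [0.01,0,0,0,-1],
])

```text
clock: 14.6
eef_pos: [0.4887, 0.0608, 0.0864]
tool_rot: [0.998, 0.068, -0.002, -0.001]
ft_force: [-4.7, 1.6, -1.5]
grip_width: 0.019
```

Emit:
carry_out([
  [0.005,0,0,0,-1],
  [0.01,0,0,0,-1],
  [0.01,0,0,0,-1],
])

```text
clock: 14.9
eef_pos: [0.4893, 0.0611, 0.0864]
tool_rot: [0.998, 0.068, -0.003, -0.001]
ft_force: [-5.7, 1.4, 0.3]
grip_width: 0.0193
```

Emit:
carry_out([
  [0.005,0,0,0,-1],
  [0.01,0,0,0,-1],
  [0.01,0,0,0,-1],
])

```text
clock: 15.2
eef_pos: [0.49, 0.0613, 0.0864]
tool_rot: [0.998, 0.068, -0.003, -0.001]
ft_force: [-6.7, 2.3, 1.9]
grip_width: 0.0191
```

Emit:
carry_out([
  [0.005,0,0,0,-1],
  [0.01,0,0,0,-1],
  [0.01,0,0,0,-1],
])

```text
clock: 15.5
eef_pos: [0.4906, 0.0615, 0.0864]
tool_rot: [0.998, 0.068, -0.003, -0.001]
ft_force: [-8.5, 0.9, 1.8]
grip_width: 0.0193
```

Emit:
carry_out([
  [0.005,0,0,0,-1],
  [0.01,0,0,0,-1],
  [0.01,0,0,0,-1],
])

```text
clock: 15.8
eef_pos: [0.4912, 0.0616, 0.0863]
tool_rot: [0.998, 0.068, -0.004, -0.001]
ft_force: [-8.0, 1.8, 3.3]
grip_width: 0.0192
```

```bash
python3 look.py -
```

```text
15.8 TCP nest mm [-68.1  46.   86.3] yaw 0.08 F nest [-7.7  2.9  3.3] 0.019151487774292136
```

Emit:
carry_out([
  [0.005,0,0,0,-1],
  [0.01,0,0,0,-1],
  [0.01,0,0,0,-1],
])

```text
clock: 16.1
eef_pos: [0.4915, 0.0616, 0.0862]
tool_rot: [0.998, 0.068, -0.004, -0.001]
ft_force: [-9.9, 1.2, 3.3]
grip_width: 0.0195
```

Emit:
carry_out([
  [0.005,0,0,0,-1],
  [0.01,0,0,0,-1],
  [0.01,0,0,0,-1],
])

```text
clock: 16.4
eef_pos: [0.4921, 0.0619, 0.0861]
tool_rot: [0.998, 0.068, -0.005, -0.001]
ft_force: [-10.3, 1.6, 3.7]
grip_width: 0.0192
```

Emit:
carry_out([
  [0.005,0,0,0,-1],
  [0.01,0,0,0,-1],
  [0.01,0,0,0,-1],
])

```text
clock: 16.7
eef_pos: [0.4927, 0.0622, 0.086]
tool_rot: [0.998, 0.068, -0.005, -0.001]
ft_force: [-10.7, 2.1, 4.0]
grip_width: 0.0197
```

Emit:
carry_out([
  [0.005,0,0,0,-1],
  [0.01,0,0,0,-1],
  [0.01,0,0,0,-1],
])

```text
clock: 17.0
eef_pos: [0.4934, 0.0625, 0.0859]
tool_rot: [0.998, 0.068, -0.005, -0.002]
ft_force: [-11.7, 3.5, 3.9]
grip_width: 0.0191
```

Emit:
carry_out([
  [0.005,0,0,0,-1],
  [0.01,0,0,0,-1],
  [0.01,0,0,0,-1],
])

```text
clock: 17.3
eef_pos: [0.4941, 0.0629, 0.0858]
tool_rot: [0.998, 0.069, -0.006, -0.002]
ft_force: [-12.8, 4.4, 4.2]
grip_width: 0.0192
```

```bash
python3 look.py -
```

```text
17.3 TCP nest mm [-65.   46.9  85.8] yaw 0.12 F nest [-12.1   6.1   4.2] 0.019161640282173844
```

Emit:
carry_out([
  [-0.1,0,0,0,-1],
  [-0.2,0,0,0,-1],
  [-0.2,0,-0.3,0,-1],
  [-0.2,0,-0.5,0,-1],
  [-0.2,0.3,-0.5,0,-1],
  [-0.2,0.6,-0.5,0,-1],
  [-0.2,0.9,-0.5,0,-1],
  [-0.2,0.9,-0.5,0,-1],
  [-0.2,0.9,-0.2,0,-1],
  [-0.2,0.9,0,0,-1],
  [-0.2,0.9,0,0,-1],
  [-0.16,0.9,0,0,-1],
  [-0.14,0.9,0,0,-1],
  [-0.14,0.9,0,0,-1],
])

```text
clock: 18.7
eef_pos: [0.4997, -0.0293, 0.0887]
tool_rot: [0.998, 0.068, 0.002, 0.0]
ft_force: [-0.1, -0.5, -1.9]
grip_width: 0.0192
```

```bash
python3 look.py w8
```

```text
18.7 TCP nest mm [-71.8 -45.2  88.7] yaw 0.06 F nest [-0.1 -0.5 -1.9] 0.01921647872399403
```

Emit:
carry_out([
  [0.01,0,0,0,-1],
  [0.02,0,0,0,-1],
  [0.02,0,0,0,-1],
])

```text
clock: 19.05
eef_pos: [0.5002, -0.0292, 0.0875]
tool_rot: [0.998, 0.068, 0.0, 0.0]
ft_force: [-0.7, -0.4, -1.5]
grip_width: 0.0193
```

Emit:
carry_out([
  [0.01,0,0,0,-1],
  [0.02,0,0,0,-1],
  [0.02,0,0,0,-1],
])

```text
clock: 19.35
eef_pos: [0.5021, -0.029, 0.0873]
tool_rot: [0.998, 0.068, 0.0, -0.0]
ft_force: [-1.1, -0.1, -1.5]
grip_width: 0.0195
```

View pics/w8.png

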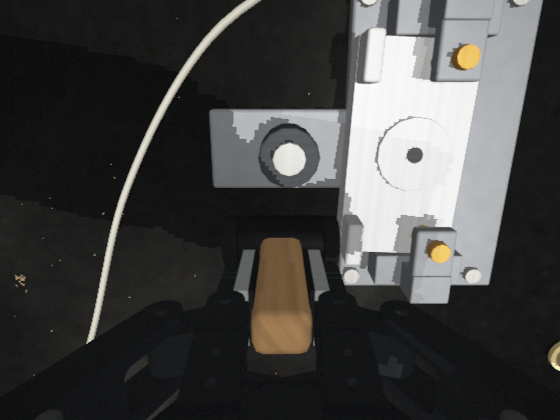

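Emit:
carry_out([
  [0.01,0,0,0,-1],
  [0.02,0,0,0,-1],
  [0.02,0,0,0,-1],
])

```text
clock: 19.65
eef_pos: [0.5026, -0.0288, 0.087]
tool_rot: [0.998, 0.068, -0.001, 0.0]
ft_force: [-4.5, -1.0, -0.1]
grip_width: 0.0197
```

Emit:
carry_out([
  [0.005,0,0,0,-1],
  [0.01,0,0,0,-1],
  [0.01,0,0,0,-1],
])

```text
clock: 19.95
eef_pos: [0.5027, -0.0288, 0.0868]
tool_rot: [0.998, 0.068, -0.002, 0.0]
ft_force: [-6.2, -1.2, 2.6]
grip_width: 0.0193
```

Emit:
carry_out([
  [0.005,0,0,0,-1],
  [0.01,0,0,0,-1],
  [0.01,0,0,0,-1],
])

```text
clock: 20.25
eef_pos: [0.5029, -0.0287, 0.0866]
tool_rot: [0.998, 0.068, -0.003, 0.0]
ft_force: [-8.6, -1.0, 2.8]
grip_width: 0.0196
```

Emit:
carry_out([
  [0.005,0,0,0,-1],
  [0.01,0,0,0,-1],
  [0.01,0,0,0,-1],
])

```text
clock: 20.55
eef_pos: [0.5051, -0.0291, 0.0865]
tool_rot: [0.998, 0.067, -0.002, 0.001]
ft_force: [-4.1, -2.4, -0.0]
grip_width: 0.0193
```

```bash
python3 look.py -
```

```text
20.55 TCP nest mm [-66.5 -45.7  86.5] yaw -0.01 F nest [-4.3 -1.8 -0. ] 0.01931157239243136
```

Emit:
carry_out([
  [0.005,0,0,0,-1],
  [0.01,0,0,0,-1],
  [0.01,0,0,0,-1],
])

```text
clock: 20.85
eef_pos: [0.5059, -0.0291, 0.0866]
tool_rot: [0.998, 0.067, -0.002, 0.001]
ft_force: [-5.6, -3.7, 0.1]
grip_width: 0.0194
```

Emit:
carry_out([
  [0.005,0,0,0,-1],
  [0.01,0,0,0,-1],
  [0.01,0,0,0,-1],
])

```text
clock: 21.15
eef_pos: [0.5065, -0.0291, 0.0866]
tool_rot: [0.998, 0.067, -0.003, 0.001]
ft_force: [-6.4, -3.5, 0.9]
grip_width: 0.0195
```

Emit:
carry_out([
  [0.005,0,0,0,-1],
  [0.01,0,0,0,-1],
  [0.01,0,0,0,-1],
])

```text
clock: 21.45
eef_pos: [0.5072, -0.0292, 0.0866]
tool_rot: [0.998, 0.067, -0.003, 0.001]
ft_force: [-7.0, -4.2, 2.2]
grip_width: 0.0193
```

Emit:
carry_out([
  [0.005,0,0,0,-1],
  [0.01,0,0,0,-1],
  [0.01,0,0,0,-1],
])

```text
clock: 21.75
eef_pos: [0.5075, -0.0291, 0.0865]
tool_rot: [0.998, 0.067, -0.004, 0.001]
ft_force: [-8.3, -4.4, 2.7]
grip_width: 0.0193
```

```bash
python3 look.py -
```

```text
21.75 TCP nest mm [-64.1 -46.1  86.5] yaw -0.03 F nest [-8.8 -3.3  2.7] 0.01925500936622799
```

Emit:
carry_out([
  [0.005,0,0,0,-1],
  [0.01,0,0,0,-1],
  [0.01,0,0,0,-1],
])

```text
clock: 22.05
eef_pos: [0.5079, -0.0291, 0.0864]
tool_rot: [0.998, 0.067, -0.004, 0.001]
ft_force: [-8.8, -4.7, 3.7]
grip_width: 0.0194
```

Emit:
carry_out([
  [0.005,0,0,0,-1],
  [0.01,0,0,0,-1],
  [0.01,0,0,0,-1],
])

```text
clock: 22.35
eef_pos: [0.5086, -0.0292, 0.0863]
tool_rot: [0.998, 0.067, -0.004, 0.002]
ft_force: [-10.2, -5.0, 3.8]
grip_width: 0.0191
```

Emit:
carry_out([
  [0.005,0,0,0,-1],
  [0.01,0,0,0,-1],
  [0.01,0,0,0,-1],
])

```text
clock: 22.65
eef_pos: [0.5094, -0.0294, 0.0862]
tool_rot: [0.998, 0.067, -0.005, 0.002]
ft_force: [-10.1, -6.0, 3.2]
grip_width: 0.0192
```

```bash
python3 look.py -
```

```text
22.65 TCP nest mm [-62.3 -46.6  86.2] yaw -0.06 F nest [-10.8  -4.6   3.2] 0.01918237024341039
```

Emit:
carry_out([
  [0.005,0,0,0,-1],
  [0.01,0,0,0,-1],
  [0.01,0,0,0,-1],
])

```text
clock: 22.95
eef_pos: [0.5102, -0.0295, 0.0862]
tool_rot: [0.998, 0.067, -0.005, 0.002]
ft_force: [-10.4, -6.4, 3.5]
grip_width: 0.0194
```

Emit:
carry_out([
  [0.005,0,0,0,-1],
  [0.01,0,0,0,-1],
  [0.01,0,0,0,-1],
])

```text
clock: 23.25
eef_pos: [0.5104, -0.0294, 0.086]
tool_rot: [0.998, 0.067, -0.006, 0.002]
ft_force: [-11.3, -6.3, 4.1]
grip_width: 0.0191
```

```bash
python3 look.py -
```

```text
23.25 TCP nest mm [-61.3 -46.7  86. ] yaw -0.07 F nest [-12.1  -4.7   4.1] 0.019138462269224336
```

Emit:
carry_out([
  [-0.1,0,0,0,-1],
  [-0.2,0,0,0,-1],
  [-0.2,0,-0.3,0,-1],
  [-0.2,0,-0.5,0,-1],
  [-0.2,-0.3,-0.5,0,-1],
  [-0.2,-0.6,-0.5,0,-1],
  [-0.2,-0.9,-0.5,0,-1],
  [-0.2,-0.9,-0.5,0,-1],
  [-0.2,-0.9,-0.2,0,-1],
  [-0.2,-0.9,0,0,-1],
  [-0.2,-0.9,0,0,-1],
  [-0.17,-0.9,0,0,-1],
  [-0.15,-0.9,0,0,-1],
  [-0.15,-0.9,0,0,-1],
])

```text
clock: 24.65
eef_pos: [0.4905, 0.0601, 0.0887]
tool_rot: [0.998, 0.068, 0.002, -0.0]
ft_force: [0.7, -1.0, -2.6]
grip_width: 0.0192
```

Emit:
carry_out([
  [0.01,0,0,0,-1],
  [0.02,0,0,0,-1],
  [0.02,0,0,0,-1],
])

```text
clock: 24.95
eef_pos: [0.4911, 0.0604, 0.0876]
tool_rot: [0.998, 0.068, 0.0, -0.0]
ft_force: [-0.3, -0.1, -1.4]
grip_width: 0.019
```

Emit:
carry_out([
  [0.01,0,0,0,-1],
  [0.02,0,0,0,-1],
  [0.02,0,0,0,-1],
])

```text
clock: 25.25
eef_pos: [0.4929, 0.0606, 0.0873]
tool_rot: [0.998, 0.068, 0.0, 0.0]
ft_force: [-0.1, 1.2, -1.4]
grip_width: 0.0191
```

```bash
python3 look.py -
```

```text
25.25 TCP nest mm [-66.5  44.9  87.3] yaw 0.04 F nest [ 0.1  1.2 -1.4] 0.01912764801820997
```

Emit:
carry_out([
  [0.005,0,0,0,-1],
  [0.01,0,0,0,-1],
  [0.01,0,0,0,-1],
])

```text
clock: 25.55
eef_pos: [0.4938, 0.0608, 0.0873]
tool_rot: [0.998, 0.068, 0.0, -0.0]
ft_force: [0.5, -0.1, -2.1]
grip_width: 0.0196
```

Emit:
carry_out([
  [0.005,0,0,0,-1],
  [0.01,0,0,0,-1],
  [0.01,0,0,0,-1],
])

```text
clock: 25.85
eef_pos: [0.494, 0.0608, 0.0871]
tool_rot: [0.998, 0.068, -0.001, 0.0]
ft_force: [-1.2, -0.0, -0.2]
grip_width: 0.0194
```

Emit:
carry_out([
  [0.01,0,0,0,-1],
  [0.02,0,0,0,-1],
  [0.02,0,0,0,-1],
])

```text
clock: 26.15
eef_pos: [0.4944, 0.0608, 0.0867]
tool_rot: [0.998, 0.068, -0.002, 0.0]
ft_force: [-6.3, -0.7, 2.2]
grip_width: 0.0192
```

Emit:
carry_out([
  [0.005,0,0,0,-1],
  [0.01,0,0,0,-1],
  [0.01,0,0,0,-1],
])

```text
clock: 26.45
eef_pos: [0.4945, 0.0609, 0.0866]
tool_rot: [0.998, 0.068, -0.003, 0.0]
ft_force: [-7.0, -0.9, 2.1]
grip_width: 0.0192
```

Emit:
carry_out([
  [0.005,0,0,0,-1],
  [0.01,0,0,0,-1],
  [0.01,0,0,0,-1],
])

```text
clock: 26.75
eef_pos: [0.4964, 0.0617, 0.0865]
tool_rot: [0.998, 0.068, -0.002, -0.001]
ft_force: [-4.2, 1.0, -0.6]
grip_width: 0.0192
```

Emit:
carry_out([
  [0.005,0,0,0,-1],
  [0.01,0,0,0,-1],
  [0.01,0,0,0,-1],
])

```text
clock: 27.05
eef_pos: [0.497, 0.0619, 0.0865]
tool_rot: [0.998, 0.068, -0.003, -0.001]
ft_force: [-5.8, 0.9, 0.6]
grip_width: 0.0192
```

```bash
python3 look.py -
```

```text
27.05 TCP nest mm [-62.2  45.6  86.5] yaw 0.07 F nest [-5.6  1.7  0.6] 0.01917760386423791
```

Emit:
carry_out([
  [0.005,0,0,0,-1],
  [0.01,0,0,0,-1],
  [0.01,0,0,0,-1],
])

```text
clock: 27.35
eef_pos: [0.4976, 0.0621, 0.0865]
tool_rot: [0.998, 0.068, -0.003, -0.001]
ft_force: [-7.4, 0.7, 1.5]
grip_width: 0.0191
```

Emit:
carry_out([
  [0.005,0,0,0,-1],
  [0.01,0,0,0,-1],
  [0.01,0,0,0,-1],
])

```text
clock: 27.65
eef_pos: [0.4983, 0.0623, 0.0864]
tool_rot: [0.998, 0.068, -0.004, -0.001]
ft_force: [-7.9, 1.9, 1.9]
grip_width: 0.0198
```

Emit:
carry_out([
  [0.005,0,0,0,-1],
  [0.01,0,0,0,-1],
  [0.01,0,0,0,-1],
])

```text
clock: 27.95
eef_pos: [0.4988, 0.0624, 0.0864]
tool_rot: [0.998, 0.068, -0.004, -0.001]
ft_force: [-8.4, 1.9, 3.6]
grip_width: 0.0192
```

Emit:
carry_out([
  [0.005,0,0,0,-1],
  [0.01,0,0,0,-1],
  [0.01,0,0,0,-1],
])

```text
clock: 28.25
eef_pos: [0.4991, 0.0625, 0.0862]
tool_rot: [0.998, 0.068, -0.005, -0.001]
ft_force: [-9.2, 1.4, 3.3]
grip_width: 0.019
```

```bash
python3 look.py -
```

```text
28.25 TCP nest mm [-60.1  45.8  86.2] yaw 0.07 F nest [-9.   2.7  3.3] 0.01898118597429551
```

Emit:
carry_out([
  [0.005,0,0,0,-1],
  [0.01,0,0,0,-1],
  [0.01,0,0,0,-1],
])

```text
clock: 28.55
eef_pos: [0.4997, 0.0628, 0.0861]
tool_rot: [0.998, 0.068, -0.005, -0.001]
ft_force: [-10.8, 1.1, 4.4]
grip_width: 0.0192
```

Emit:
carry_out([
  [0.005,0,0,0,-1],
  [0.01,0,0,0,-1],
  [0.01,0,0,0,-1],
])

```text
clock: 28.85
eef_pos: [0.5003, 0.0631, 0.086]
tool_rot: [0.998, 0.068, -0.005, -0.001]
ft_force: [-12.2, 2.2, 4.1]
grip_width: 0.0192
```

```bash
python3 look.py -
```

```text
28.85 TCP nest mm [-58.8  46.3  86. ] yaw 0.09 F nest [-11.8   3.8   4.1] 0.019220859228198488
```

Emit:
carry_out([
  [-0.1,0,0,0,-1],
  [-0.3,0,0,0,-1],
  [-0.3,0,-0.4,0,-1],
  [-0.3,0,-0.8,0,-1],
  [-0.2,0.4,-0.9,0,-1],
  [-0.1,0.8,-0.9,0,-1],
  [0,1,-0.9,0,-1],
  [0,1,-1,0,-1],
  [0,1,-1,0,-1],
])

```text
clock: 29.75
eef_pos: [0.5204, -0.0372, 0.1886]
tool_rot: [0.998, 0.067, 0.002, 0.0]
ft_force: [-0.3, -0.1, -1.7]
grip_width: 0.0191
```

Emit:
carry_out([
  [0,0.2,-0.3,0,-1],
  [0,0.2,-0.3,0,-1],
  [0,0.2,-0.3,0,-1],
])

```text
clock: 30.05
eef_pos: [0.5221, -0.0559, 0.2178]
tool_rot: [0.998, 0.068, 0.001, -0.0]
ft_force: [0.3, 0.2, -1.7]
grip_width: 0.0196
```

```bash
python3 look.py w9
python3 - <<'E'
import cv2
im=cv2.imread("pics/w9.png")
cv2.imwrite("pics/w9b.png",cv2.resize(im,None,fx=1.42,fy=1.42,interpolation=cv2.INTER_CUBIC))
E
```

```text
30.05 TCP nest mm [-53.2 -74.5 217.8] yaw 0.06 F nest [ 0.3  0.2 -1.7] 0.01960589045025239
```

View pics/w9b.png

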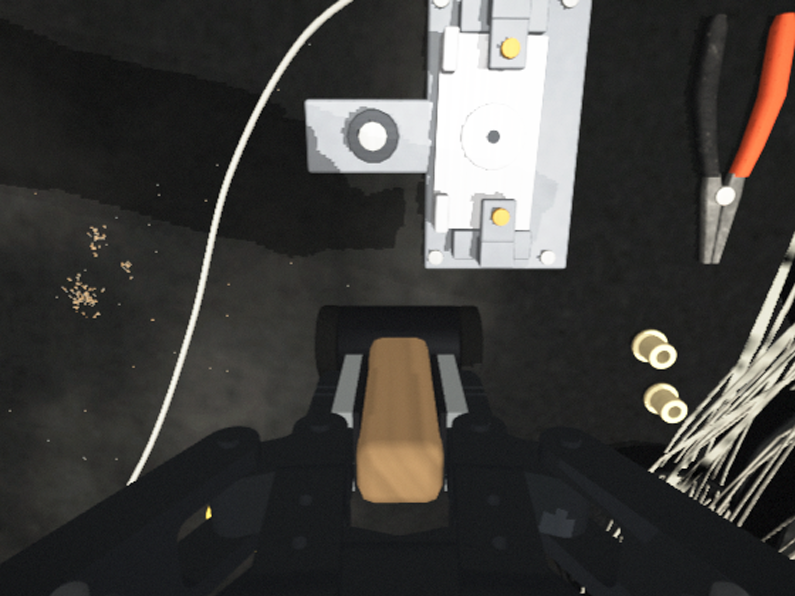

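```bash
cat > meas.py <<'E'
from nest import *
def go(pk,L):
    m2,o2=pickle.load(open(pk,"rb"));q=r.x;c,s_=np.cos(q[2]),np.sin(q[2])
    for n,p,z in L:
        P=onz(m2,((p[0]+.5)/1.42-.5,(p[1]+.5)/1.42-.5),z)-[q[0],q[1],0]
        print(n,np.round([1000*(c*P[0]+s_*P[1]),1000*(-s_*P[0]+c*P[1])],1))
E
python3 - <<'E'
from meas import *
go("w9.pkl",[("screwL",(511,48),.051),("screwR",(501,217),.051),("post",(372,136),.042),("tongue",(305,99),.01),("tongue",(308,172),.01),("boss",(493,137),.028),("frontL",(547,70),.026),("frontR",(534,200),.026),("tabL out",(444,28),.044),("tabL in",(443,70),.044),("tabR in",(437,195),.044),("tabR out",(436,230),.044),("plateRf",(566,268),.01),("plateRr",(425,268),.01)])
im=cv2.imread("pics/w9.png");cv2.imwrite("pics/w9c.png",cv2.resize(im[0:195,220:420],None,fx=3,fy=3,interpolation=cv2.INTER_CUBIC))
E
```

```text
screwL [ 4.3 44.1]
screwR [  4.2 -43. ]
post [-68.4   0.7]
tongue [-110.4   22.4]
tongue [-110.8  -20.8]
boss [1.5 0.4]
frontL [30.5 36.8]
frontR [ 28.8 -36.3]
tabL out [-29.9  54.8]
tabL in [-29.9  34.5]
tabR in [-31.7 -31.5]
tabR out [-31.8 -51.6]
plateRf [ 57.8 -82.9]
plateRr [-36. -83.]
```

View pics/w9c.png

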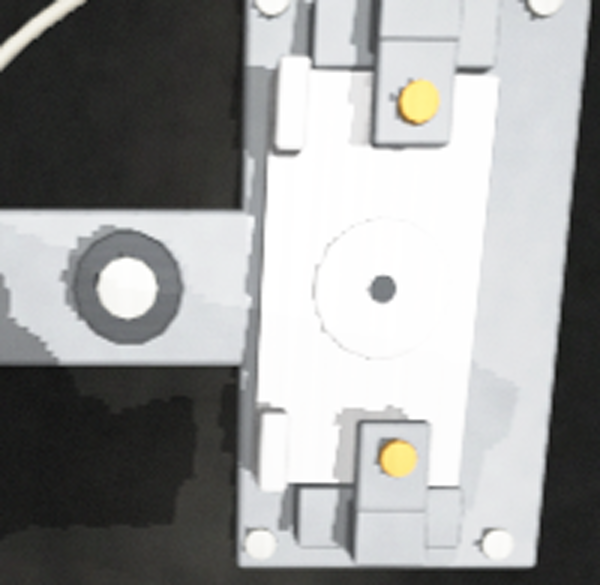

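Emit:
carry_out([
  [0,0,-0.35,0,-1],
  [-0.03,-0.3,-0.35,0,-1],
  [-0.06,-0.6,-0.35,0,-1],
  [-0.08,-0.9,-0.35,0,-1],
  [-0.08,-0.9,-0.35,0,-1],
])

```text
clock: 30.6
eef_pos: [0.4999, 0.0353, 0.2511]
tool_rot: [0.998, 0.071, -0.001, -0.001]
ft_force: [-0.6, 0.4, -1.5]
grip_width: 0.0189
```

Emit:
carry_out([
  [-0.03,-0.3,0,0,-1],
  [-0.06,-0.6,0,0,-1],
  [-0.08,-0.9,0,0,-1],
  [-0.08,-0.9,0,0,-1],
])

```text
clock: 31.0
eef_pos: [0.4802, 0.1226, 0.2512]
tool_rot: [0.998, 0.07, -0.001, -0.0]
ft_force: [-0.2, -0.3, -1.6]
grip_width: 0.0195
```

Emit:
carry_out([
  [-0.03,-0.3,0,0,-1],
  [-0.06,-0.6,0,0,-1],
  [-0.08,-0.9,0,0,-1],
  [-0.08,-0.9,0,0,-1],
])

```text
clock: 31.4
eef_pos: [0.4606, 0.2101, 0.2513]
tool_rot: [0.998, 0.07, -0.001, -0.0]
ft_force: [0.4, -1.0, -1.2]
grip_width: 0.0191
```

Emit:
carry_out([
  [-0.03,-0.3,0,0.09,-1],
  [-0.06,-0.6,0,0.18,-1],
  [-0.08,-0.9,0,0.27,-1],
  [-0.08,-0.9,0,0.345,-1],
  [-0.08,-0.9,0,0.345,-1],
  [-0.08,-0.9,0,0.345,-1],
])

```text
clock: 32.0
eef_pos: [0.4414, 0.2949, 0.2517]
tool_rot: [0.98, -0.201, -0.0, 0.001]
ft_force: [0.0, 0.0, -1.3]
grip_width: 0.0193
```

```bash
python3 look.py w10;python3 - <<'E'
from workcell import bot
from scipy.spatial.transform import Rotation as R
o=bot.get_obs();Rt=R.from_quat(o["tool_rot"]);print(o["eef_pos"],(Rt.inv().apply([.4395-o["eef_pos"][0],.2965-o["eef_pos"][1],.078-o["eef_pos"][2]])*10).round(3))
E
```

```text
32.0 TCP nest mm [-85.9 283.9 251.7] yaw -30.91 F nest [ 0.   0.  -1.3] 0.0193109176932677
[0.44156769 0.29483092 0.25187639] [-0.025 -0.009  1.739]
```

View pics/w10.png

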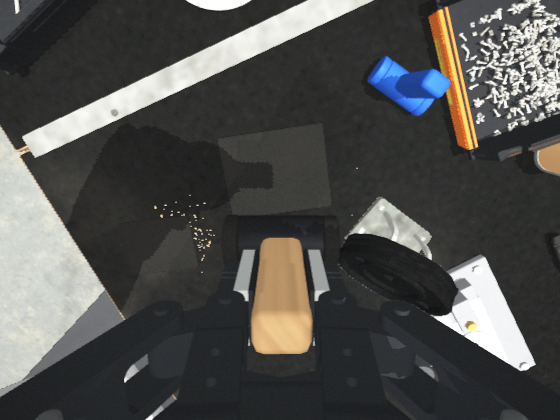

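Emit:
carry_out([
  [-0.02,-0.01,0.3,0,-1],
  [-0.02,-0.01,0.6,0,-1],
  [-0.02,-0.01,0.9,0,-1],
  [-0.02,-0.01,0.9,0,-1],
])

```text
clock: 32.45
eef_pos: [0.4375, 0.2947, 0.1581]
tool_rot: [0.979, -0.202, -0.003, 0.003]
ft_force: [-0.6, -0.1, -2.0]
grip_width: 0.0192
```

Emit:
carry_out([
  [0,0,0.3,0,-1],
  [0,0,0.6,0,-1],
  [0,0,0.7,0,-1],
  [0,0,0.76,0,-1],
  [0,0,0.8,0,-1],
  [0,0,0.8,0,-1],
  [0,0,0.8,0,-1],
])

```text
clock: 33.15
eef_pos: [0.4408, 0.2981, 0.0835]
tool_rot: [0.979, -0.202, 0.001, -0.001]
ft_force: [0.1, 0.1, -1.4]
grip_width: 0.0191
```

Lower the last 5 mm in small steps.

Emit:
carry_out([
  [0,0,0.02,0,-1],
  [0,0,0.03,0,-1],
  [0,0,0.03,0,-1],
  [0,0,0.03,0,-1],
])

```text
clock: 33.55
eef_pos: [0.4399, 0.2976, 0.0794]
tool_rot: [0.979, -0.202, -0.0, -0.0]
ft_force: [1.2, -0.4, -1.4]
grip_width: 0.0194
```

Emit:
carry_out([
  [0,0,0.01,0,-1],
  [0,0,0.015,0,-1],
  [0,0,0.015,0,-1],
])

```text
clock: 33.85
eef_pos: [0.44, 0.2976, 0.0779]
tool_rot: [0.979, -0.202, 0.0, -0.0]
ft_force: [-0.9, 0.4, -0.6]
grip_width: 0.019
```

```bash
python3 look.py -
```

```text
33.85 TCP nest mm [-87.  286.8  77.9] yaw -31.01 F nest [-0.9  0.5 -0.6] 0.018971360426613532
```

Emit:
carry_out([
  [0,0,0.01,0,-1],
  [0,0,0.01,0,-1],
  [0,0,0.01,0,-1],
])

```text
clock: 34.15
eef_pos: [0.44, 0.2976, 0.0778]
tool_rot: [0.979, -0.202, 0.0, -0.0]
ft_force: [-2.4, -0.9, 6.3]
grip_width: 0.0191
```

Emit:
carry_out([
  [0,0,0,0,-0.5],
  [0,0,0,0,0],
  [0,0,0,0,0.5],
  [0,0,0,0,1],
  [0,0,0,0,1],
  [0,0,0,0,1],
  [0,0,0,0,1],
  [0,0,0,0,1],
])

```text
clock: 34.95
eef_pos: [0.44, 0.2975, 0.0768]
tool_rot: [0.979, -0.202, -0.0, 0.0]
ft_force: [-1.0, 0.5, -0.7]
grip_width: 0.0855
```

Emit:
carry_out([
  [0,0,-0.1,0,1],
  [0,0,-0.4,0,1],
  [0,0,-0.8,0,1],
  [0,0,-1,0,1],
  [0,0,-1,0,1],
])

```text
clock: 35.45
eef_pos: [0.4422, 0.299, 0.1815]
tool_rot: [0.979, -0.202, 0.003, -0.003]
ft_force: [1.1, -0.2, -0.5]
grip_width: 0.0857
```

```bash
python3 look.py w11
python3 - <<'E'
from workcell import imaging
import cv2
for n in ["scene","side"]: cv2.imwrite(f"pics/{n}9.png",imaging.camera(n)[:,:,::-1])
s=cv2.imread("pics/scene9.png");cv2.imwrite("pics/sc9.png",cv2.resize(s[110:260,150:360],None,fx=3.7,fy=3.7,interpolation=cv2.INTER_CUBIC))
E
```

```text
35.45 TCP nest mm [-84.6 287.9 181.5] yaw -31.02 F nest [ 1.  -0.4 -0.5] 0.08574726951928877
```

View pics/w11.png

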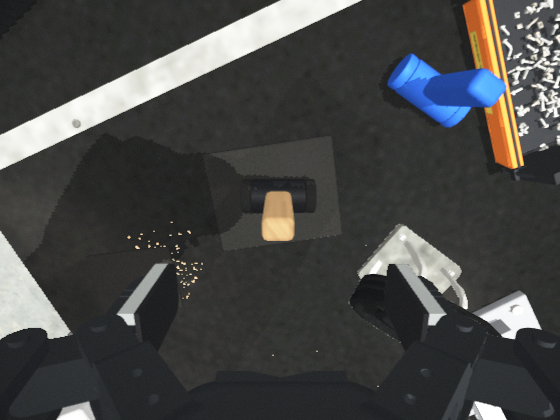

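View pics/sc9.png

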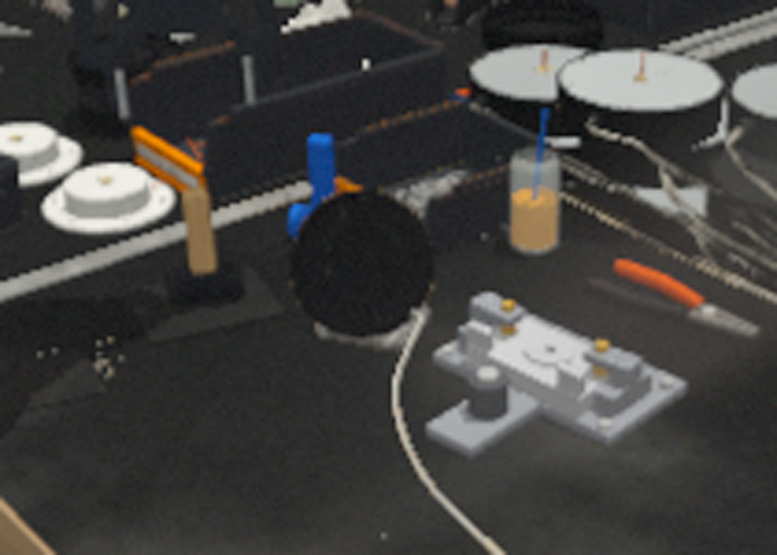

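Run:
```python
from workcell import order
print(order.job_done())
```

```text
the job is handed in; nothing more can be done
None
```

The insert is walked forward to flush, the mallet is back upright on its pad, and I handed the job in at about 35.6 s.

- **Walking the insert:** I pressed the tabs in turn (right, left, right, left) with the mallet in 1–2 mm steps. The forward force stayed at about 12–13 N, roughly 14 N overall including sideways and vertical load, against the 22 N limit. I stopped and changed side as the force climbed to about 12 N, twice because that side was clearly binding.
- **Flush check:** The insert's centre is within about 1 mm of flush, with the left side about 2 mm ahead of the right. The two ways of measuring disagreed slightly:
  - The wrist picture gave -0.8 mm, or about +0.7 mm after removing a 1.5 mm offset seen on the fixed nest points.
  - The mallet contact positions gave about -0.8 mm.
- **Mallet:** It stands upright about 4 mm from the measured pad centre. The fingers are open and about 10 cm clear of it.
- **Other things:** The last pictures show the pliers where they were, and the blue mallet untouched. I did not re-measure the paste tin, spacer block or screwdriver; the arm never went near them.

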